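# Open the tight paper-clip jar in the desk vice

## Robot

A 6-joint arm with a two-finger parallel gripper is mounted at the origin on a cart in front of the work surface, level with it; the furniture and walls round the work are solid. World frame = base frame: x ahead of the robot, y to its left, z up, the work surface at z = 0. Lengths are in mm, angles in rad, forces in N, time in s.
With the tool pointing down it reaches from about 325 to 900 mm from the base axis. Payload 6.1 kg.
Tool frame: the origin (TCP) lies on the centre line of the jaws, within the pads' length; the fingertips stand 11 mm ahead of it and the grasp point (between the pads) lies 8 mm behind it; z points along the fingers, y is the line along which they close (so a half turn about z gives the same grasp; the last joint's range is limited). The gripper opens to 85 mm and grips with 20 to 120 N. Pads are 22 mm wide; open, the fingers measure 114 mm over their backs; the gripper's body (76 mm by 85 mm) begins 54 mm behind the grasp point. The pads swing forward as they close: fully open they stand 13 mm farther back than shut.
Start: joints at [-1.422, 0.22, 1.526, -0, 1.395, -0.126], TCP at [169.59, -601.544, 242.3] pointing down, gripper open.
Joint ranges: [-2.98, 2.98], [-0.91, 2.08], [0.09, 2.57], [-1.24, 4.39], [0.2, 2.65], [-2.68, 2.68]. Speed limits (rad/s): [2.57, 2.57, 3.01, 3.14, 3.14, 3.14].

## Interface

Orientations are given as a rotation vector (axis times angle).
In Python, from bench import bot gives the robot as it stands.
- The arm moves only by the shell command python3 jog.py 'ROWS' [FORCE]. ROWS is a JSON object whose key "motion" holds a list of rows, 1 to 8 of them, each of 7 numbers: dx, dy, dz in a scale on which 1.0 is 750 mm, then a rotation vector rx, ry, rz in parts of the range, where 1.0 means pi rad, then the finger opening in mm; each row shifts and turns the commanded pose from where the row before left it, along the tool's axes as they then stand; what a row does not reach is not made up. A row lasts 1/12 s, in which the tool goes at most 41.7 mm and 0.125 rad, less where a joint would pass 70% of its speed; a pose out of reach is approached as far as the arm can. The fingers move at their own pace and stop on an object; FORCE is the grip in N (left out, the last holds). Time passes only in rows, so rows that do not move let the fingers close. It prints the time, the measured TCP pose, the force, the opening and the grip force at its end. Shift and turn numbers lie between -1 and 1, and a call with a number outside is refused. Input that does not fit is refused with a message, and nothing moves.
- bot.get_obs(): the state, without advancing time (a new reading comes with each control period).
- bot.get_image(name): name is "side" or "top" or "wrist"; returns a dict with "color" (480x640x3 uint8, red, green, blue), "intrinsics" (3x3 intrinsics, pixels), "dist" ([k1, k2, p1, p2, k3] as OpenCV has them; the pictures are not rectified), "world_from_camera" (4x4, takes a point from camera to world coordinates). Camera axes: x right, y down, z forward; pixel columns grow to the right and rows downward; lengths in mm; the calibration is good to about 2 mm. A picture is of the moment at which its call begins. There is no depth.
- bot.hand_in(): hands the job in; it is judged then, once.
The state is a dict: "time_s": time; "q": joint angles; "qvel": joint speeds; "joint_efforts": joint torques, N m; "tool_pos": TCP position; "tool_rot": TCP orientation; "contact_force": force on the tool from outside, world axes, zero at the start; "wrist_torque": the same for the moment, N m; "finger_gap": finger opening in mm; "gripper_force": force on a finger pad.
Only numpy, scipy, OpenCV 4.12 (cv2) and the standard library are available. Lean on these libraries where they do the work, as an engineer would, in place of code of your own. Each camera call takes 0.05 s, during which the arm holds its last target. There are 200 camera calls.

## Task

The lid of the square glass jar of paper clips is on too tight to open loose, so slide the vice's moving jaw up until the jar is held snug between the jaws and turn the T-shaped clamp knob clockwise until the jaw is locked tight. Then unscrew the lid anticlockwise, stop turning as soon as its threads let go, lift it, and finish still gripping the lid, level and still, about two centimetres straight above the open mouth of the jar. The jar stays standing clamped in the vice, and the stapler, tape dispenser and sticky notes stay where they are.

Things in the scene. Friction and masses are not known exactly. Their poses are not given: they have to be found in the camera images.
- vice: small grey quick-slide vice fixed on suction feet. Bed 218 mm long, 76 mm wide, its top 18 mm above the desk. Origin on the desk under where the jar stands when snug; x runs along the bed from the moving jaw to the fixed jaw, z up. The fixed jaw's face (rubber pad) is at x = +32 mm; the bed spans x = -160 to +58 mm. Jaws 84 mm wide, tops 52 mm above the desk
- jaw (a joint): slide of the moving jaw along the vice's x, m: 0 fully open (jaw face at x = -66 mm), 0.034 snug, with the 64 mm wide jar against the fixed jaw (limit 0.037). With the knob loose it slides with 1 to 2 N and pushes the jar along the bed with about 5 N, up to 15 N while the jar squares up; it starts 22 to 34 mm from snug and stays where it is left. The knob rides on it
- clamp_knob (a joint): turn of the clamp knob on the moving jaw's carriage, rad, clockwise from above; its bar lies across the bed (along the vice's y) at 0. It starts loose below 0.25; its eccentric bites from about 0.7 and holds the jaw fast from about 1.1 (stop at 1.4); it stays where it is left. It turns with about 0.25 N m loose, rising to about 0.5 N m tight
- knob_bar (a point): middle of the knob's grip bar, on the knob's axis, 63 mm above the desk: a black plastic bar 12 mm thick, 42 mm long, from 50 to 72 mm above the desk, 60 mm behind the moving jaw's face (in the vice's -x); the carriage top under it is 35 mm above the desk. x is across the bar's thickness, y along its length, z up
- jar: square glass jar of paper clips, 64 x 64 mm, body 54 mm tall, round neck 40 mm across with its rim 70 mm above the underside; about 0.35 kg. Origin at the middle of its underside, x and y square to its sides, z up. It stands loose on the vice's bed between the jaws, its sides nearly parallel to them. Round the neck are three thread ramps with gaps between
- lid: knurled aluminium lid, 58 mm across, 20 mm tall; origin mid underside, starting 58 to 60 mm above the jar's. Three-lug twist-off: unscrews anticlockwise from above, rising 2.75 mm/rad; 0.3 N m to start, 0.15 running, 0 once free. Its x starts 0.75 to 1.15 rad clockwise of the jar's x; threads let go 0.26 rad before the two x agree; lifts free within 0.2 rad of that; next thread stops it 0.26 past
- stapler: cream stapler 34 x 118 x 40 mm lying on the desk, a bystander; origin under its middle
- tape_dispenser: yellow tape dispenser 28 x 127 x 51 mm on the desk, a bystander; origin under its middle
- sticky_notes: block of pink and yellow sticky notes 76 x 76 x 18 mm on the desk, a bystander; origin under its middle

How it is judged (in metres and radians):
On the way, in this order (a step that is already met when the one before it is completed fails the run):
1. the jar is snug between the jaws and the clamp knob is tight (value of joint jaw above 0.03 m and value of joint clamp_knob above 1 rad), for 0.2 s.
2. the lid has come out of its threads and is in the fingers, over the clamped jar (z of lid in the frame of jar above 0.068 m and contact force between the fingers and lid above 1 N and value of joint jaw above 0.0275 m and value of joint clamp_knob above 1 rad), for 0.1 s.
At the end, for the whole second after the job is handed in: lid in the fingers and touching nothing else, underside 5 to 42 mm above the jar's rim, within 15 mm of straight over it, level, still, within 0.5 rad of the jar's x axis; jar upright on the bed, square to the jaws within 0.1 rad, jaw within 6.5 mm of snug, knob past 1.0 rad (z of lid in the frame of jar between 0.075 and 0.112 m and horizontal distance between lid and jar below 0.015 m and angle between lid's own z axis and vertical below 0.15 rad and angle between the x axis of lid and the x axis of jar, either way round below 0.5 rad and contact force between the fingers and lid above 1 N and contact force between lid and jar below 0.05 N and contact force between lid and vice below 0.05 N and linear speed of lid below 0.03 m/s and angular speed of lid below 0.3 rad/s and value of joint jaw above 0.0275 m and value of joint clamp_knob above 1 rad and angle between the x axis of jar and the x axis of vice, either way round below 0.1 rad and z of jar in the frame of vice below 0.022 m and angle between jar's own z axis and vertical below 0.08 rad and horizontal distance between jar and vice below 0.012 m and linear speed of jar below 0.02 m/s); the arm keeps its last pose, push and grip.
It fails at once if the jar is lifted off the bed or tipped (z of jar in the frame of vice above 0.028 m or angle between jar's own z axis and vertical above 0.2 rad).
It fails at once if a bystander is pushed away (distance of any of stapler, tape_dispenser, sticky_notes from where it was at the start of the episode above 0.03 m).
It also fails if it takes over 48 s, if anything falls off the work surface, if the arm or the gripper's body presses on something with over 40 N, if the wrist force passes 120 N, or if a joint passes its speed limit or range.

## Working session

There is one attempt and no reset: what is moved stays moved. The work goes in short steps, Python scripts to look and compute and a shell command to move; the robot and the scene stay as the last step left them, time stands still between calls to the robot, and variables do not carry over. Pictures are saved under pics/ and viewed, at most 11 in all, crops included, and the job is handed in when it is done.

```bash
ls; mkdir -p pics; python3 - <<'E'
from bench import bot
import cv2
o=bot.get_obs(); print(o)
for n in ["top","side"]:
    d=bot.get_image(n); cv2.imwrite(f"pics/{n}0.png",d["color"][:,:,::-1]); print(n,d["intrinsics"],d["dist"],d["world_from_camera"])
E
```

```text
bench.py
jog.py
pics
{'time_s': 0.0, 'q': array([-1.42212159e+00,  2.21205102e-01,  1.52762995e+00, -5.58199362e-06,
        1.39469071e+00, -1.26110861e-01]), 'qvel': array([-1.17798347e-04, -2.48797668e-04, -1.27436673e-03,  9.92804559e-04,
       -1.86837969e-03,  6.56200518e-05]), 'joint_efforts': array([ 1.00283338e-03, -4.96888590e+01, -3.89394879e+01, -1.80771997e-05,
        1.11382143e-02, -7.13055854e-06]), 'tool_pos': array([ 169.48814316, -600.96942202,  241.20227213]), 'tool_rot': array([-3.11007277e+00, -4.30012305e-01,  4.28613031e-05]), 'contact_force': array([-0.00437142, -0.17436525,  0.4563484 ]), 'wrist_torque': array([-0.00736646,  0.00685437, -0.0359547 ]), 'gripper_force': 0.0, 'finger_gap': 85.65363618542773}
top [[467.70914443   0.         311.64304183]
 [  0.         467.70914443 239.91359561]
 [  0.           0.           1.        ]] [-0.09476347  0.          0.          0.          0.        ] [[ 1.61765686e-01 -9.65763355e-01  2.02812735e-01  2.96197676e+02]
 [-9.86807349e-01 -1.59676523e-01  2.67332005e-02  3.64175443e+01]
 [ 6.56648693e-03 -2.04461612e-01 -9.78852558e-01  1.09061171e+03]
 [ 0.00000000e+00  0.00000000e+00  0.00000000e+00  1.00000000e+00]]
side [[568.86145726   0.         318.83035941]
 [  0.         568.86145726 229.60094114]
 [  0.           0.           1.        ]] [0.00461096 0.         0.         0.         0.        ] [[-9.92188213e-01 -8.36624453e-02  9.25372672e-02  3.75415810e+02]
 [-1.24693138e-01  6.42714490e-01 -7.55890009e-01  1.03075702e+03]
 [ 3.76456411e-03 -7.61523920e-01 -6.48125874e-01  9.29626987e+02]
 [ 0.00000000e+00  0.00000000e+00  0.00000000e+00  1.00000000e+00]]
```

View pics/top0.png

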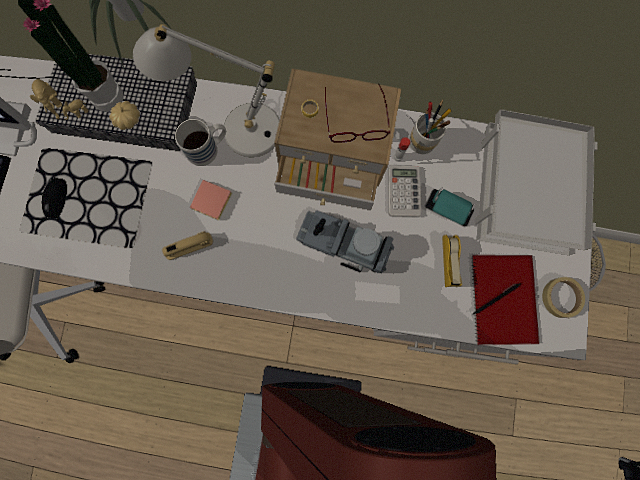

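View pics/side0.png

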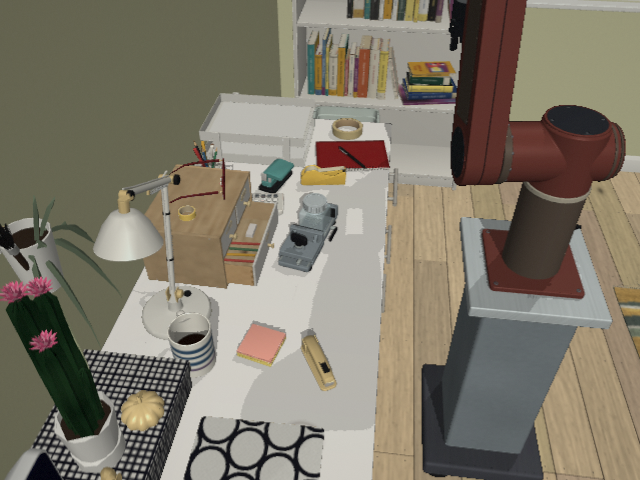

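The top view shows the vice, with its knob at about (319,228) and the lid at about (366,243). The moving jaw is on the left (+y) and the fixed jaw on the right. In the side view the lid is at about (313,203) and the knob at about (298,237). I'll zoom in next.

```bash
cat > h.py <<'E'
import numpy as np, cv2
from bench import bot
from scipy.spatial.transform import Rotation as R
def ray(d,px):
    u=cv2.undistortPoints(np.array([[px]],float),d["intrinsics"],np.array(d["dist"]))[0,0]
    T=d["world_from_camera"]; return T[:3,3],T[:3,:3]@np.array([u[0],u[1],1])
def onz(d,px,z):
    o,r=ray(d,px); return o+r*(z-o[2])/r[2]
def proj(d,P):
    T=np.linalg.inv(d["world_from_camera"]); 
    return cv2.projectPoints(np.array(P,float).reshape(-1,3),cv2.Rodrigues(T[:3,:3])[0],T[:3,3],d["intrinsics"],np.array(d["dist"]))[0].reshape(-1,2)
E
python3 - <<'E'
from h import *
a=cv2.imread("pics/top0.png")[195:285,285:405]; b=cv2.imread("pics/side0.png")[180:280,265:365]
a=cv2.resize(a,None,fx=6.6,fy=6.6,interpolation=2)[:,:]; cv2.imwrite("pics/z1.png",a)
b=cv2.resize(b,None,fx=6,fy=6,interpolation=2); cv2.imwrite("pics/z2.png",b)
E
```

```text
(no output)
```

View pics/z1.png

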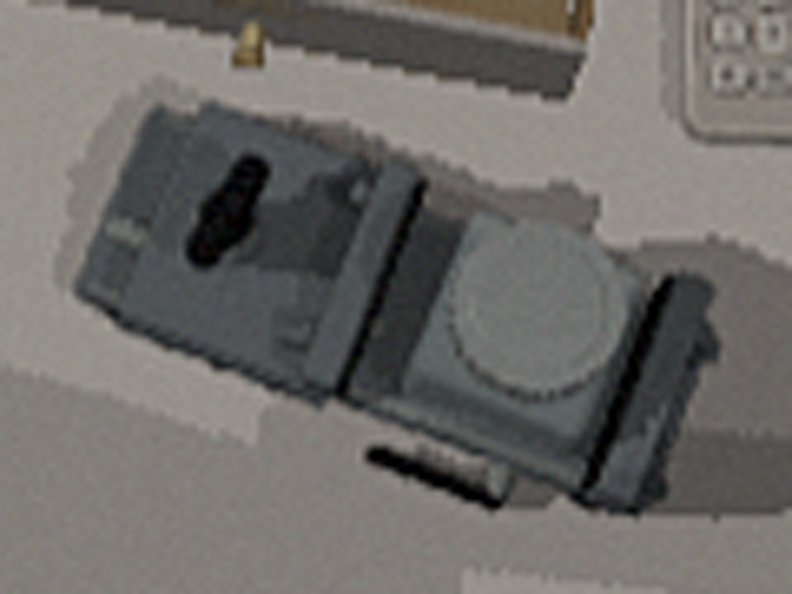

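View pics/z2.png

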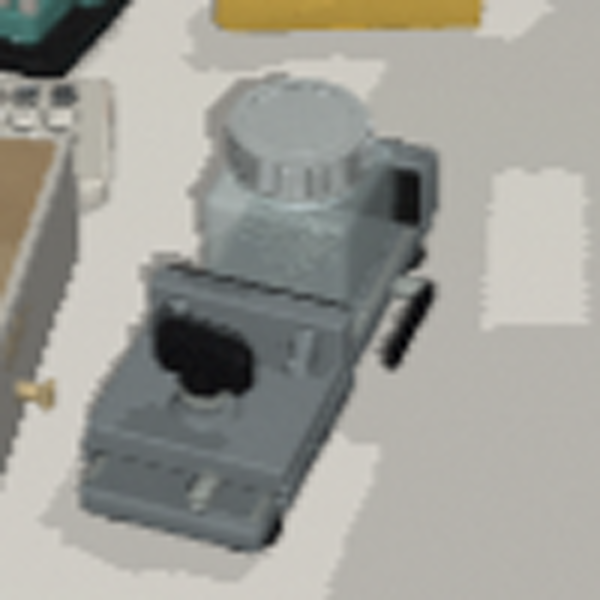

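The zoomed top view has the knob bar from about (250,160) to (203,260), roughly parallel to the jaws. The lid top is centred at (532,310). The moving pad line runs (420,180)–(343,390) and the fixed pad line (668,280)–(590,485). The zoomed side view has the lid top centred at (298,123) and the knob at (205,352).

```bash
python3 - <<'E'
from h import *
d=bot.get_image("top"); s=bot.get_image("side")
Z=lambda u,v:(285+u/6.6-.43,195+v/6.6-.43)
S=lambda u,v:(265+u/6-.42,180+v/6-.42)
im=d["color"].astype(int)
m=(im.max(2)<35).astype(np.uint8); m[:215]=0;m[240:]=0;m[:,:308]=0;m[:,328:]=0
n,l,st,c=cv2.connectedComponentsWithStats(m); print(st,c)
i=1+np.argmax(st[1:,4]); pts=np.argwhere(l==i)[:,::-1]
P=np.array([onz(d,p,70)[:2] for p in pts]); mu=P.mean(0); w,v=np.linalg.eigh(np.cov((P-mu).T)); print("knob top",mu,v[:,1],np.sqrt(w)*3.46)
print("lid",onz(d,Z(532,310),98),"side",onz(s,S(298,123),98),"knob side(mid)",onz(s,S(205,352),62), "knob ends",onz(d,Z(250,160),70),onz(d,Z(203,260),70))
for a,b in [((420,182),(343,390)),((668,282),(590,485))]:
    A=onz(d,Z(*a),52);B=onz(d,Z(*b),52);v=B-A;print("jaw",A,B,np.linalg.norm(v),np.arctan2(-v[0],v[1])) 
A=onz(d,Z(343,393),52);B=onz(d,Z(590,483),52);print("near edge dir",np.arctan2(*(B-A)[1::-1]))
A=onz(d,Z(80,290),18);B=onz(d,Z(155,105),18);print("bed back",A,B,np.linalg.norm(A-B))
E
```

```text
[[     0      0    640    480 307087]
 [   313    219     13     17    113]] [[319.50015794 239.50464526]
 [319.07079646 226.87610619]]
knob top [539.8802936   52.68072362] [-0.93454202  0.3558528 ] [14.71206545 38.99723287]
lid [517.26033445 -51.71923408  98.        ] side [518.7122634  -46.27194934  98.        ] knob side(mid) [541.48333565  55.45509202  62.        ] knob ends [559.52466329  48.13947696  70.        ] [522.41418943  58.36289194  70.        ]
jaw [566.0607121  -11.09084926  52.        ] [489.28500103   4.23211172  52.        ] 78.28986487842438 1.3738038369609484
jaw [ 544.96784204 -100.94686883   52.        ] [470.48919746 -83.82638927  52.        ] 76.42106593187142 1.344850473148532
near edge dir -1.7629698715913018
bed back [516.03780366 100.83485588  18.        ] [587.5181456   85.67121841  18.        ] 73.0710283599904
```

```bash
cat >> h.py <<'E'
def yaw(r): Y=R.from_rotvec(r).as_matrix()[:,1]; return np.arctan2(Y[1],Y[0])
def to(p,y=None):
    o=bot.get_obs(); M=R.from_rotvec(o["tool_rot"]).as_matrix()
    dv=M.T@(np.array(p)-o["tool_pos"]); dyaw=0 if y is None else (y-yaw(o["tool_rot"])+np.pi/2)%np.pi-np.pi/2
    print("d",dv.round(1),"yaw",round(yaw(o["tool_rot"]),3),"rz",round(-dyaw,3),"q",o["q"].round(3),"pos",o["tool_pos"].round(1),"tilt",M[:,2].round(3))
E
python3 - <<'E'
from h import *
to((540.5,54,180),-1.775-.16)
d=bot.get_image("top")
for z in (60,150,200): print(onz(d,(322,195),z),onz(d,(340,150),z))
E
```

```text
d [ 534.8 -529.9   62.3] yaw -1.296 rz 0.639 q [-1.422  0.221  1.527 -0.     1.395 -0.126] pos [ 169.5 -601.2  241.6] tilt [-0.     0.001 -1.   ]
[617.74843378  58.1342392   60.        ] [734.17532371  33.65904168  60.        ]
[589.66844227  56.23779021 150.        ] [695.92814708  33.89993282 150.        ]
[574.06844699  55.18420744 200.        ] [674.67971562  34.03376123 200.        ]
```

Units first: shifts go in shares of 750 mm and turns go in shares of pi rad. So 29.7 mm is 0.0396, -29.4 mm is -0.0392.

```bash
python3 jog.py '{"motion": [[0.0396, -0.0392, 0, 0, 0, 0, 85], [0.0396, -0.0392, 0, 0, 0, 0, 85], [0.0396, -0.0392, 0, 0, 0, 0, 85], [0.0396, -0.0392, 0, 0, 0, 0, 85], [0.0396, -0.0392, 0, 0, 0, 0, 85], [0.0396, -0.0392, 0, 0, 0, 0, 85], [0.0396, -0.0392, 0, 0, 0, 0, 85], [0.0396, -0.0392, 0, 0, 0, 0, 85]]}'; python3 jog.py '{"motion": [[0.0396, -0.0392, 0, 0, 0, 0, 85], [0.0396, -0.0392, 0, 0, 0, 0, 85], [0.0396, -0.0392, 0, 0, 0, 0, 85], [0.0396, -0.0392, 0, 0, 0, 0, 85], [0.0396, -0.0392, 0, 0, 0, 0, 85], [0.0396, -0.0392, 0, 0, 0, 0, 85], [0.0396, -0.0392, 0, 0, 0, 0, 60], [0.0396, -0.0392, 0, 0, 0, 0, 40]]}'; python3 jog.py '{"motion": [[0.0396, -0.0392, 0, 0, 0, 0, 40], [0.0396, -0.0392, 0, 0, 0, -0.0398, 40], [0, 0, 0, 0, 0, -0.0398, 40], [0, 0, 0, 0, 0, -0.0398, 40], [0, 0, 0, 0, 0, -0.0398, 40], [0, 0, 0, 0, 0, -0.0398, 40], [0, 0, 0, 0, 0, -0.0398, 40], [0, 0, 0, 0, 0, -0.0398, 40]]}'; python3 jog.py '{"motion": [[0, 0, 0, 0, 0, -0.0398, 40], [0, 0, 0, 0, 0, -0.0398, 40], [0, 0, 0, 0, 0, -0.0398, 40], [0, 0, 0, 0, 0, -0.0398, 40], [0, 0, 0, 0, 0, -0.0398, 40], [0, 0, 0, 0, 0, -0.0398, 40], [0, 0, 0, 0, 0, -0.0398, 40], [0, 0, 0, 0, 0, -0.0398, 40]]}' ; python3 jog.py '{"motion": [[0, 0, 0, 0, 0, -0.0398, 40], [0, 0, 0, 0, 0, -0.0398, 40], [0, 0, 0, 0, 0, -0.0398, 40], [0, 0, 0, 0, 0, -0.0398, 40], [0, 0, 0, 0, 0, -0.0398, 40], [0, 0, 0, 0, 0, 0, 40]]}'; python3 - <<'E'
from h import *
to((540.5,54,180),1.207)
d=bot.get_image("wrist"); cv2.imwrite("pics/w0.png",d["color"][:,:,::-1])
print(proj(d,[(540.5,54,72),(515,-55,98),(541,54,20)]))
E
```

```text
time_s: 0.92
tool_pos: [334.5, -309.7, 242.4]
tool_rot: [3.112, 0.429, 0.001]
contact_force: [1.6, -0.9, -0.0]
finger_gap: 85.1
gripper_force: 0.0
time_s: 1.58
tool_pos: [499.0, -19.4, 242.5]
tool_rot: [3.112, 0.431, 0.001]
contact_force: [-0.1, -1.3, -0.1]
finger_gap: 63.3
gripper_force: 0.0
time_s: 2.25
tool_pos: [539.3, 51.1, 242.2]
tool_rot: [-2.631, -1.717, 0.0]
contact_force: [1.0, 0.9, -0.0]
finger_gap: 39.7
gripper_force: 0.0
time_s: 2.92
tool_pos: [539.4, 50.9, 242.2]
tool_rot: [-1.486, -2.768, 0.0]
contact_force: [-0.4, -0.5, 0.3]
finger_gap: 39.6
gripper_force: 0.0
time_s: 3.42
tool_pos: [539.3, 50.9, 242.2]
tool_rot: [-0.566, -3.09, 0.0]
contact_force: [0.1, 0.5, -0.6]
finger_gap: 40.0
gripper_force: 0.0
d [-0.   3.3 62.2] yaw 1.209 rz 0.002 q [-0.051  0.022  1.744  0.     1.376 -1.26 ] pos [539.3  50.9 242.2] tilt [-0.  0. -1.]
[[327.11785772 216.64744493]
 [171.87707045 245.47959258]
 [326.69043026 203.23956799]]
```

View pics/w0.png

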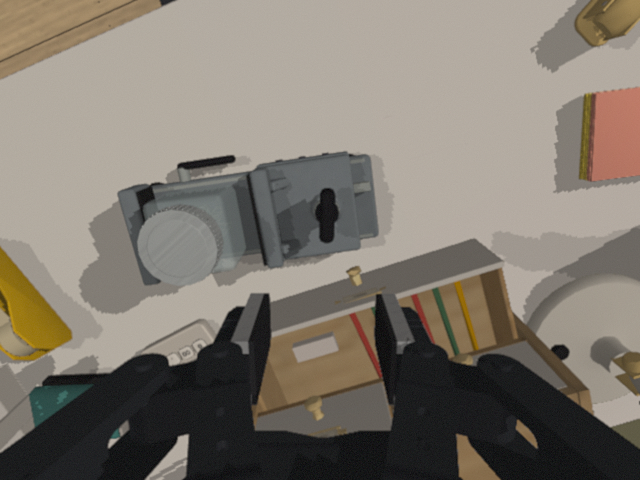

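The wrist view shows the knob bar vertical, centred at about (327,214), so the fingers line up with it. The lid top is centred at about (178,245).

In the tool's units: 40 mm is 0.0533, 20 mm is 0.0267.

```bash
python3 jog.py '{"motion": [[0, 0.004, 0.0533, 0, 0, 0, 40], [0, 0, 0.0533, 0, 0, 0, 40], [0, 0, 0.0267, 0, 0, 0, 40], [0, 0, 0, 0, 0, 0, 40]]}'; python3 - <<'E'
from h import *
d=bot.get_image("wrist"); cv2.imwrite("pics/w1.png",d["color"][:,:,::-1])
im=d["color"].astype(int); p=proj(d,[(540.5,54,72)])[0]; print(p)
m=(im.max(2)<45).astype(np.uint8); x,y=p.astype(int)
n,l,st,c=cv2.connectedComponentsWithStats(m)
for i in range(1,n):
    if st[i,4]>200: print(st[i],c[i],onz(d,c[i],70))
to((540.5,54,57),1.207)
E
```

```text
time_s: 3.8
tool_pos: [536.2, 53.9, 136.4]
tool_rot: [-0.577, -3.078, 0.002]
contact_force: [-1.4, -0.0, -0.5]
finger_gap: 39.8
gripper_force: 0.0
[326.46460427 273.86633701]
[120 180  79  19 716] [160.42458101 189.3952514 ] [470.23383575  -6.55723997  70.        ]
[    0   210   640   270 57374] [320.45212117 419.76046641] [625.16676614  17.60053148  70.        ]
[ 53 224  35  31 602] [ 70.11295681 238.41528239] [475.89680571 -61.55191778  70.        ]
[ 309  229   34   80 1844] [325.89859002 267.6626898 ] [537.90992158  54.69608574  70.        ]
d [-2.5  1.1 82.6] yaw 1.201 rz -0.006 q [-0.046  0.124  1.838  0.     1.186 -1.247] pos [538.2  53.8 139.6] tilt [-0.006  0.    -1.   ]
```

In the tool's units: 28 mm is 0.0373, 27 mm is 0.036.

```bash
python3 jog.py '{"motion": [[0, 0.0013, 0.036, 0, 0, 0, 40], [0, 0, 0.036, 0, 0, 0, 40], [0, 0, 0.0373, 0, 0, 0, 40], [0, 0, 0, 0, 0, 0, 40]]}'; python3 jog.py '{"motion": [[0, 0, 0, 0, 0, 0, 0], [0, 0, 0, 0, 0, 0, 0], [0, 0, 0, 0, 0, 0, 0], [0, 0, 0, 0, 0, 0, 0]]}' 60; python3 - <<'E'
from h import *
o=bot.get_obs();print(o["contact_force"],o["wrist_torque"],o["finger_gap"],o["gripper_force"])
th=-1.775; xv=np.array([np.cos(th),np.sin(th),0]); to(o["tool_pos"]+27*xv)
d=bot.get_image("wrist"); cv2.imwrite("pics/w2.png",d["color"][:,:,::-1])
E
```

```text
time_s: 4.18
tool_pos: [538.6, 54.7, 57.5]
tool_rot: [-0.575, -3.083, 0.001]
contact_force: [-2.6, -0.0, -0.9]
finger_gap: 39.9
gripper_force: 0.0
time_s: 4.52
tool_pos: [542.6, 54.6, 63.0]
tool_rot: [0.573, 3.085, 0.001]
contact_force: [-3.3, 0.4, 6.7]
finger_gap: 14.9
gripper_force: 58.8
[-3.29636668  0.43536599  6.74261967] [-0.05861933  0.36542046  0.06754172] 14.932316041568033 58.83644163608551
d [ -4.4 -26.6  -0. ] yaw 1.204 rz 0 q [-0.044  0.233  1.876 -0.     1.029 -1.248] pos [542.6  54.6  63. ] tilt [ 0.004 -0.    -1.   ]
```

View pics/w2.png

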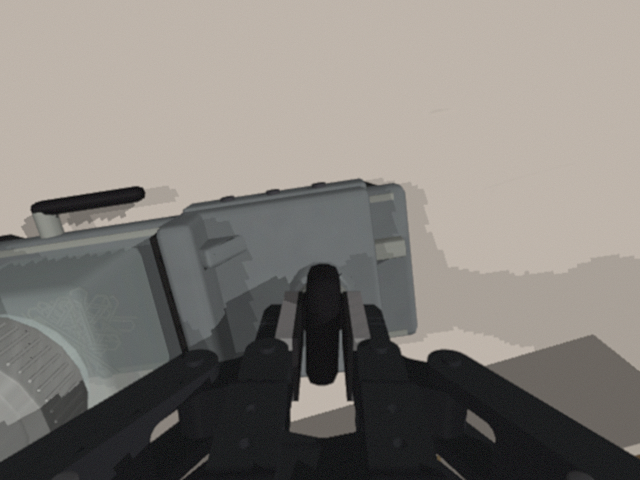

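The bar is in the fingers, and the pads sit either side of it at about (322,320). Next I slide the jaw.

In the tool's units: -3.5 mm is -0.0047, -0.6 mm is -0.0008.

```bash
python3 jog.py '{"motion": [[-0.0008, -0.0047, 0, 0, 0, 0, 0], [-0.0008, -0.0047, 0, 0, 0, 0, 0], [-0.0008, -0.0047, 0, 0, 0, 0, 0], [-0.0008, -0.0047, 0, 0, 0, 0, 0], [-0.0008, -0.0047, 0, 0, 0, 0, 0], [-0.0008, -0.0047, 0, 0, 0, 0, 0], [0, 0, 0, 0, 0, 0, 0]]}' 60; python3 jog.py '{"motion": [[-0.0004, -0.0027, 0, 0, 0, 0, 0], [-0.0004, -0.0027, 0, 0, 0, 0, 0], [0, 0, 0, 0, 0, 0, 0]]}';python3 - <<'E'
from h import *
o=bot.get_obs(); th=-1.775; xv=np.array([np.cos(th),np.sin(th),0]); 
print(o["contact_force"],"moved",(o["tool_pos"]-[542.6,54.6,63])@xv,(o["tool_pos"]-[542.6,54.6,63])@[xv[1],-xv[0],0])
to(o["tool_pos"])
d=bot.get_image("top"); cv2.imwrite("pics/t1.png",d["color"][:,:,::-1])
E
```

```text
time_s: 5.15
tool_pos: [538.1, 33.7, 62.9]
tool_rot: [0.573, 3.086, 0.001]
contact_force: [-3.0, 0.1, 8.9]
finger_gap: 15.0
gripper_force: 59.6
time_s: 5.4
tool_pos: [537.3, 30.1, 62.9]
tool_rot: [0.573, 3.086, 0.002]
contact_force: [-3.6, 2.5, 8.8]
finger_gap: 15.1
gripper_force: 59.6
[-3.6230834   2.48174292  8.80579994] moved 25.04135238954425 0.22828635866616548
d [0. 0. 0.] yaw 1.204 rz 0 q [-9.100e-02  2.180e-01  1.894e+00  1.000e-03  1.026e+00 -1.295e+00] pos [537.3  30.1  62.9] tilt [ 0.003  0.001 -1.   ]
```

Moved 25 mm, and the force is still small (pushing the jar is about 5 N). I'll continue in small steps until it stalls.

In the tool's units: -1.5 mm is -0.002, -0.3 mm is -0.0004.

```bash
for i in 1 ; do python3 jog.py '{"motion": [[-0.0004, -0.002, 0, 0, 0, 0, 0], [0, 0, 0, 0, 0, 0, 0]]}'; python3 jog.py '{"motion": [[-0.0004, -0.002, 0, 0, 0, 0, 0], [0, 0, 0, 0, 0, 0, 0]]}'; python3 jog.py '{"motion": [[-0.0004, -0.002, 0, 0, 0, 0, 0], [0, 0, 0, 0, 0, 0, 0]]}';  done | egrep 'pos|contact'
```

```text
tool_pos: [537.2, 29.6, 63.0]
contact_force: [-2.8, 6.2, 8.6]
tool_pos: [537.2, 29.4, 63.0]
contact_force: [-1.3, 12.7, 8.2]
tool_pos: [537.1, 29.2, 63.0]
contact_force: [-1.3, 16.6, 6.7]
```

In the tool's units: -1.5 mm is -0.002, -0.3 mm is -0.0004.

```bash
(python3 jog.py '{"motion": [[-0.0004, -0.002, 0, 0, 0, 0, 0], [0, 0, 0, 0, 0, 0, 0]]}'; python3 jog.py '{"motion": [[-0.0004, -0.002, 0, 0, 0, 0, 0], [0, 0, 0, 0, 0, 0, 0], [0, 0, 0, 0, 0, 0, 0]]}') | egrep 'pos|contact'
python3 - <<'E'
from h import *
d=bot.get_image("top"); c=d["color"][195:285,285:405,::-1]
d2=bot.get_image("side"); e=d2["color"][180:280,265:365,::-1]
cv2.imwrite("pics/t2.png",np.hstack([cv2.resize(c,(480,360),interpolation=2),cv2.resize(e,(320,360),interpolation=2)]))
E
```

```text
tool_pos: [537.1, 28.9, 63.0]
contact_force: [1.2, 21.7, 6.5]
tool_pos: [537.0, 28.7, 63.0]
contact_force: [2.2, 26.6, 6.0]
```

View pics/t2.png

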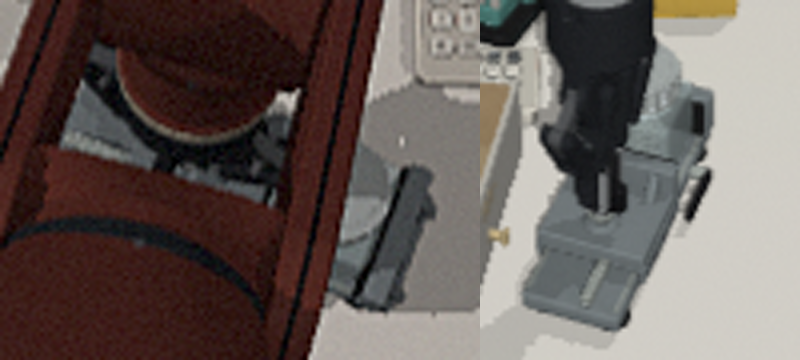

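The force has reached 26 N with no more travel, and the picture shows the jar against the fixed jaw, so it is snug. Now I turn the knob clockwise.

In the tool's units: 0.08 rad is 0.0255.

```bash
python3 jog.py '{"motion": [[0, 0, 0, 0, 0, 0, 0], [0, 0, 0, 0, 0, 0.0255, 0], [0, 0, 0, 0, 0, 0.0255, 0], [0, 0, 0, 0, 0, 0.0255, 0], [0, 0, 0, 0, 0, 0.0255, 0], [0, 0, 0, 0, 0, 0.0255, 0], [0, 0, 0, 0, 0, 0.0255, 0], [0, 0, 0, 0, 0, 0.0255, 0]]}' 90;  python3 jog.py '{"motion": [[0, 0, 0, 0, 0, 0.0255, 0], [0, 0, 0, 0, 0, 0.0255, 0], [0, 0, 0, 0, 0, 0.0255, 0], [0, 0, 0, 0, 0, 0.0255, 0], [0, 0, 0, 0, 0, 0.0255, 0], [0, 0, 0, 0, 0, 0.0255, 0], [0, 0, 0, 0, 0, 0, 0]]}'
python3 - <<'E'
from h import *
o=bot.get_obs(); print(o["wrist_torque"]); to(o["tool_pos"])
E
```

```text
time_s: 7.13
tool_pos: [536.9, 28.6, 63.2]
tool_rot: [1.41, 2.807, 0.018]
contact_force: [1.1, 26.7, 6.3]
finger_gap: 12.7
gripper_force: 88.2
time_s: 7.72
tool_pos: [537.1, 28.3, 63.2]
tool_rot: [-2.036, -2.39, -0.018]
contact_force: [1.7, 27.8, 9.5]
finger_gap: 12.8
gripper_force: 89.1
[ 4.48031407 -0.22521283  0.23706274]
d [0. 0. 0.] yaw 0.16 rz 0 q [-0.1    0.214  1.898  0.012  1.024 -0.266] pos [537.1  28.3  63.2] tilt [ 0.006  0.009 -1.   ]
```

In the tool's units: 0.05 rad is 0.0159.

```bash
python3 jog.py '{"motion": [[0, 0, 0, 0, 0, 0.0159, 0], [0, 0, 0, 0, 0, 0.0159, 0], [0, 0, 0, 0, 0, 0.0159, 0], [0, 0, 0, 0, 0, 0, 0]]}' | egrep 'force|gap'
python3 - <<'E'
from h import *
o=bot.get_obs(); print(o["wrist_torque"]); to(o["tool_pos"])
E
```

```text
contact_force: [2.4, 28.9, 5.3]
finger_gap: 12.7
gripper_force: 88.9
[ 4.3052752  -0.198884    0.24468484]
d [0. 0. 0.] yaw 0.011 rz 0 q [-0.1    0.214  1.898  0.012  1.024 -0.117] pos [537.1  28.4  63.2] tilt [ 0.006  0.01  -1.   ]
```

In the tool's units: 0.05 rad is 0.0159.

```bash
python3 jog.py '{"motion": [[0, 0, 0, 0, 0, 0.0159, 0]]}' | egrep 'gap'
python3 - <<'E'
from h import *
o=bot.get_obs(); print(o["wrist_torque"]); to(o["tool_pos"])
d=bot.get_image("wrist"); cv2.imwrite("pics/w3.png",d["color"][:,:,::-1])
E
```

```text
finger_gap: 12.6
[ 4.26739188 -0.27223828  0.5029534 ]
d [0. 0. 0.] yaw -0.036 rz 0 q [-0.1    0.214  1.898  0.012  1.024 -0.07 ] pos [537.1  28.3  63.2] tilt [ 0.006  0.009 -1.   ]
```

View pics/w3.png

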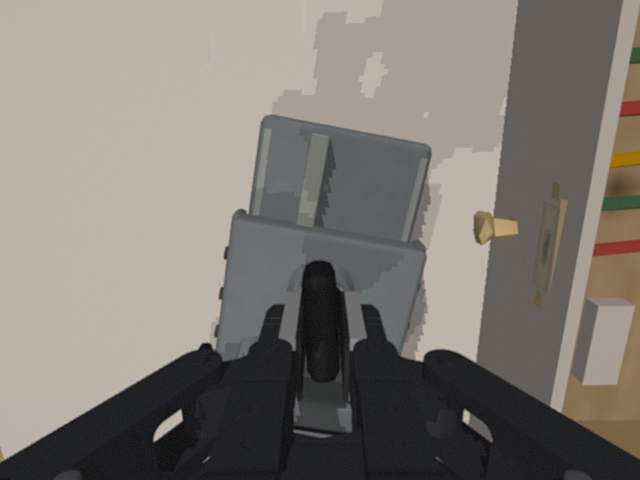

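The bar is at about 1.4 rad to the vice's y axis and against its stop, so the clamp is tight. I'll relieve the push, release and rise.

In the tool's units: -40 mm is -0.0533, -30 mm is -0.04, -0.03 rad is -0.0095.

```bash
python3 jog.py '{"motion": [[0.004, 0, 0, 0, 0, 0, 0], [0.004, 0, 0, 0, 0, -0.0095, 0], [0, 0, 0, 0, 0, 0, 30], [0, 0, 0, 0, 0, 0, 40], [0, 0, -0.04, 0, 0, 0, 40], [0, 0, -0.0533, 0, 0, 0, 85], [0, 0, -0.0533, 0, 0, 0, 85], [0, 0, -0.04, 0, 0, 0, 85]]}' ; python3 jog.py '{"motion": [[-0.04, 0, 0, 0, 0, 0, 85], [-0.0267, 0, 0, 0, 0, 0, 85], [0, 0, 0, 0, 0, 0, 85], [0, 0, 0, 0, 0, 0, 85], [0, 0, 0, 0, 0, 0, 85]]}'
python3 - <<'E'
from h import *
to((518,-61.6,203),0)
for n in ("wrist","side"):
    d=bot.get_image(n); im=d["color"]; cv2.imwrite(f"pics/{n}4.png",im[:,:,::-1])
    p=proj(d,[(518,-61.6,98),(518,-61.6,78),(537,28.5,72)]);print(n,p)
E
```

```text
time_s: 8.85
tool_pos: [535.5, 27.7, 203.8]
tool_rot: [2.228, 2.211, 0.003]
contact_force: [1.4, -0.8, 0.1]
finger_gap: 74.3
gripper_force: 0.0
time_s: 9.27
tool_pos: [534.1, -21.7, 200.0]
tool_rot: [-2.229, -2.212, 0.0]
contact_force: [0.6, -0.7, -0.1]
finger_gap: 84.9
gripper_force: 0.0
d [-40.  -15.8  -3. ] yaw -0.007 rz -0.007 q [-0.188  0.039  1.807  0.     1.296 -0.181] pos [534.1 -21.7 200. ] tilt [-0.001  0.001 -1.   ]
wrist [[297.45039427 303.67995296]
 [299.15983252 290.62676537]
 [326.49478695 154.364532  ]]
side [[315.36583013 196.28406346]
 [315.36734358 202.82409304]
 [302.31088086 227.63956177]]
```

```bash
python3 - <<'E'
from h import *
a=cv2.imread("pics/wrist4.png"); b=cv2.imread("pics/side4.png")[165:265,275:365]
cv2.imwrite("pics/c4.png",np.hstack([a[:,120:500],cv2.resize(b,(420,480),interpolation=2)]))
E
```

```text
(no output)
```

View pics/c4.png

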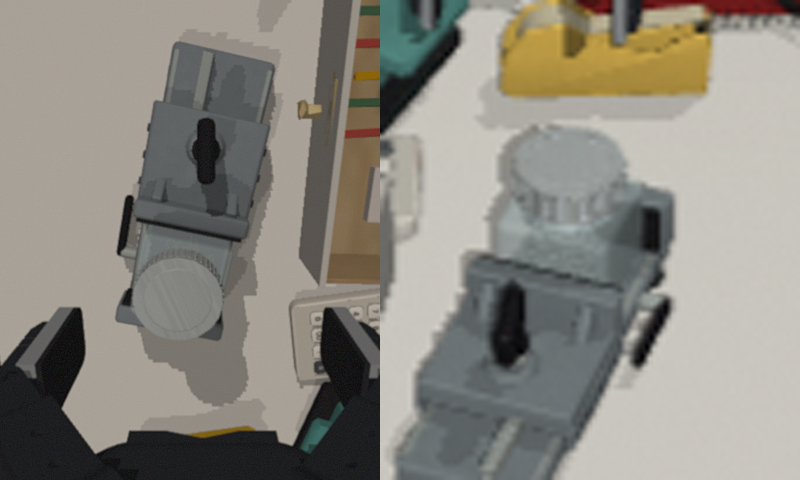

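The jar is clamped square between the jaws, and the knob bar now lies nearly along the bed. The lid top is centred at about (298,298) in the wrist image and about (314.6,198.5) in the side image.

```bash
python3 - <<'E'
from h import *
d=bot.get_image("wrist"); s=bot.get_image("side")
print(onz(d,(298,298),98),onz(s,(314.2,198.4),98))
g=cv2.cvtColor(d["color"],cv2.COLOR_RGB2GRAY); c=cv2.HoughCircles(cv2.GaussianBlur(g,(5,5),1)[230:360,220:380],cv2.HOUGH_GRADIENT,1.5,30,param1=80,param2=15,minRadius=35,maxRadius=52)
for k in c[0][:3]: print(k+[220,230,0],onz(d,k[:2]+[220,230],98))
print(proj(d,[(518+29*np.cos(t),-58+29*np.sin(t),98) for t in (0,1.57,3.14,4.71)]))
E
```

```text
[518.50043678 -57.09352132  98.        ] [519.69407803 -52.85475479  98.        ]
[297.25       295.25        46.09999847] [518.07508178 -55.20989972  98.        ]
[331.75       277.25        44.45000076] [539.65701182 -43.22843732  98.        ]
[[343.4307937  299.06193615]
 [296.13282222 255.66314563]
 [251.06784655 299.50986587]
 [298.20292375 340.18570734]]
```

In the tool's units: 38 mm is 0.0507, 34 mm is 0.0453.

```bash
python3 jog.py '{"motion": [[-0.024, -0.0107, 0, 0, 0, 0, 85], [-0.0244, -0.0101, 0, 0, 0, 0, 85], [0, 0, 0.0507, 0, 0, 0, 85], [0, 0, 0.0507, 0, 0, 0, 85], [0, 0, 0.0453, 0, 0, 0, 85], [0, 0, 0, 0, 0, 0, 85], [0, 0, 0, 0, 0, 0, 85]]}' 
python3 - <<'E'
from h import *
to((518.5,-58,86),0)
d=bot.get_image("wrist"); cv2.imwrite("pics/w5.png",d["color"][:,:,::-1])
s=bot.get_image("side"); a=cv2.resize(d["color"],(400,300)); b=cv2.resize(s["color"][150:240,260:380],(400,300),interpolation=2)
cv2.imwrite("pics/c5.png",np.hstack([a,b])[:,:,::-1])
E
```

```text
time_s: 10.05
tool_pos: [516.8, -57.0, 88.6]
tool_rot: [-2.224, -2.212, 0.004]
contact_force: [0.3, -0.3, 0.2]
finger_gap: 85.0
gripper_force: 0.0
d [-1.   1.7  2.6] yaw -0.005 rz -0.005 q [-0.262  0.144  1.923  0.     1.08  -0.256] pos [516.8 -57.   88.6] tilt [-0.005  0.001 -1.   ]
```

View pics/c5.png

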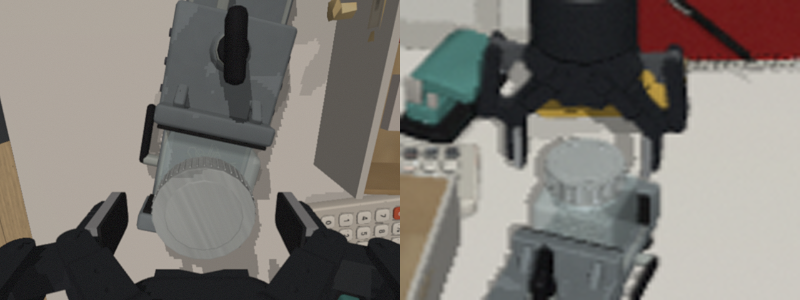

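The fingers straddle the lid, which is centred at about (205,217) in the wrist half. The tips in the side half are at about (513,165) and (648,170). I'll check the tip height.

```bash
python3 - <<'E'
from h import *
s=bot.get_image("side")
for p in [(293.9,199.7),(334.4,201)]:
    o,r=ray(s,p); print(o+r*(-57-o[1])/r[1])
E
```

```text
[570.18432947 -57.          85.91756254]
[471.03631887 -57.          91.79126015]
```

In the tool's units: 4 mm is 0.0053, 1.5 mm is 0.002.

```bash
python3 jog.py '{"motion": [[-0.0013, 0.002, 0.0053, 0, 0, 0, 85], [0, 0, 0.0053, 0, 0, 0, 85], [0, 0, 0, 0, 0, 0, 85], [0, 0, 0, 0, 0, 0, 50], [0, 0, 0, 0, 0, 0, 50], [0, 0, 0, 0, 0, 0, 50], [0, 0, 0, 0, 0, 0, 50], [0, 0, 0, 0, 0, 0, 50]]}' 80
python3 - <<'E'
from h import *
to((518.5,-58,81),0); o=bot.get_obs(); print(o["wrist_torque"],o["contact_force"])
E
```

```text
time_s: 10.87
tool_pos: [519.8, -59.0, 82.9]
tool_rot: [-2.228, -2.215, 0.001]
contact_force: [-3.5, 0.0, 6.4]
finger_gap: 56.0
gripper_force: 83.9
d [ 1.  -1.3  1.9] yaw -0.006 rz -0.006 q [-0.264  0.157  1.921 -0.     1.064 -0.258] pos [519.8 -59.   82.9] tilt [-0.001 -0.    -1.   ]
[0.01728081 0.65143252 0.02946098] [-3.4733508   0.02525803  6.4434643 ]
```

In the tool's units: -0.15 mm is -0.0002, -0.05 rad is -0.0159.

```bash
cat > st.py <<'E'
from h import *
o=bot.get_obs(); print("tz",o["wrist_torque"].round(3),"F",o["contact_force"].round(1),"yaw",round(yaw(o["tool_rot"]),3),"z",o["tool_pos"].round(1),round(o["finger_gap"],1))
E
python3 jog.py '{"motion": [[0, 0, -0.0002, 0, 0, -0.0159, 50], [0, 0, -0.0002, 0, 0, -0.0159, 50]]}' >/dev/null; python3 st.py
python3 jog.py '{"motion": [[0, 0, -0.0002, 0, 0, -0.0159, 50], [0, 0, -0.0002, 0, 0, -0.0159, 50]]}' >/dev/null; python3 st.py
python3 jog.py '{"motion": [[0, 0, -0.0002, 0, 0, -0.0159, 50], [0, 0, -0.0002, 0, 0, -0.0159, 50]]}' >/dev/null; python3 st.py
python3 jog.py '{"motion": [[0, 0, -0.0002, 0, 0, -0.0159, 50]]}' >/dev/null; python3 st.py
python3 jog.py '{"motion": [[0, 0, -0.0002, 0, 0, -0.0159, 50]]}' >/dev/null; python3 st.py
```

```text
tz [ 0.079  0.472 -0.42 ] F [-3.4  0.   4.7] yaw 0.095 z [520.  -58.9  83.2] 56.2
tz [ 0.097  0.528 -0.25 ] F [-3.8  1.   4.6] yaw 0.196 z [519.9 -58.9  83.5] 55.6
tz [ 0.041  0.371 -0.318] F [-2.5  0.6  4.5] yaw 0.296 z [520.  -58.9  83.7] 55.6
tz [ 0.171  0.421 -0.395] F [-3.2  0.8  5. ] yaw 0.346 z [519.9 -58.9  83.9] 56.0
tz [ 0.289  0.576 -0.402] F [-4.1  1.2  5.8] yaw 0.396 z [519.8 -58.7  84. ] 55.1
```

In the tool's units: -0.15 mm is -0.0002, -0.05 rad is -0.0159.

```bash

python3 jog.py '{"motion": [[0, 0, -0.0002, 0, 0, -0.0159, 50]]}' >/dev/null; python3 st.py
python3 jog.py '{"motion": [[0, 0, -0.0002, 0, 0, -0.0127, 50]]}' >/dev/null; python3 st.py
python3 jog.py '{"motion": [[0, 0, -0.0002, 0, 0, -0.0095, 50]]}' >/dev/null; python3 st.py
python3 jog.py '{"motion": [[0, 0, -0.0002, 0, 0, -0.0095, 50]]}' >/dev/null; python3 st.py
```

```text
tz [ 0.155  0.701 -0.341] F [-5.5  0.2  6.4] yaw 0.446 z [519.6 -58.7  84.1] 55.1
tz [ 0.062  0.69  -0.353] F [-5.7  0.7  6.5] yaw 0.486 z [519.4 -58.8  84.2] 55.7
tz [ 0.137  0.554 -0.247] F [-4.5  0.5  4.6] yaw 0.515 z [519.5 -58.8  84.4] 55.6
tz [ 0.19   0.496 -0.346] F [-2.8  1.1  3.8] yaw 0.545 z [519.7 -58.8  84.5] 55.5
```

In the tool's units: -0.15 mm is -0.0002, -0.04 rad is -0.0127.

```bash

python3 jog.py '{"motion": [[0, 0, -0.0002, 0, 0, -0.0127, 50]]}' >/dev/null; python3 st.py
python3 jog.py '{"motion": [[0, 0, -0.0002, 0, 0, -0.0095, 50]]}' >/dev/null; python3 st.py
python3 jog.py '{"motion": [[0, 0, -0.0002, 0, 0, -0.0095, 50]]}' >/dev/null; python3 st.py
```

```text
tz [ 0.163  0.392 -0.275] F [-3.1  0.5  2.5] yaw 0.585 z [519.7 -58.8  84.5] 55.8
tz [ 0.174  0.306 -0.235] F [-2.6  0.2  2.2] yaw 0.615 z [519.7 -58.8  84.6] 55.6
tz [ 0.148  0.296 -0.258] F [-1.3  1.3  1.8] yaw 0.645 z [519.8 -58.7  84.7] 56.0
```

```bash

python3 jog.py '{"motion": [[0, 0, 0, 0, 0, 0, 50], [0, 0, 0, 0, 0, 0, 50]]}' >/dev/null; python3 st.py
```

```text
tz [0.255 0.452 0.   ] F [-2.6  1.   4. ] yaw 0.643 z [519.9 -58.8  84.7] 55.9
```

In the tool's units: -0.1 mm is -0.0001, -0.03 rad is -0.0095.

```bash

python3 jog.py '{"motion": [[0, 0, -0.0001, 0, 0, -0.0095, 50]]}' >/dev/null; python3 st.py
python3 jog.py '{"motion": [[0, 0, -0.0001, 0, 0, -0.0095, 50]]}' >/dev/null; python3 st.py
```

```text
tz [ 0.212  0.382 -0.266] F [-3.3  0.9  3.4] yaw 0.673 z [519.9 -58.8  84.8] 55.6
tz [ 0.157  0.392 -0.203] F [-2.5  1.8  3.7] yaw 0.704 z [520.  -58.9  84.9] 55.4
```

In the tool's units: -0.1 mm is -0.0001, -0.03 rad is -0.0095.

```bash

python3 jog.py '{"motion": [[0, 0, -0.0001, 0, 0, -0.0095, 50]]}' >/dev/null; python3 st.py
python3 jog.py '{"motion": [[0, 0, -0.0001, 0, 0, -0.0095, 50]]}' >/dev/null; python3 st.py
python3 jog.py '{"motion": [[0, 0, -0.0001, 0, 0, -0.0095, 50]]}' >/dev/null; python3 st.py
```

```text
tz [ 0.241  0.45  -0.203] F [-2.7  1.1  4.7] yaw 0.734 z [520.1 -58.8  85.1] 55.9
tz [ 0.278  0.409 -0.115] F [-2.5  1.7  3.3] yaw 0.764 z [520.  -58.7  85.1] 56.0
tz [ 0.229  0.432 -0.075] F [-2.9  1.9  3.1] yaw 0.794 z [519.9 -58.7  85.2] 55.3
```

The turning torque has fallen off, so the threads seem to have let go. I'll test with a gentle lift.

In the tool's units: -1 mm is -0.0013, -0.02 rad is -0.0064.

```bash

python3 jog.py '{"motion": [[0, 0, -0.0013, 0, 0, -0.0064, 50], [0, 0, 0, 0, 0, 0, 50]]}' >/dev/null; python3 st.py
python3 jog.py '{"motion": [[0, 0, -0.0013, 0, 0, 0, 50], [0, 0, 0, 0, 0, 0, 50]]}' >/dev/null; python3 st.py
```

```text
tz [0.056 0.267 0.062] F [-1.8  0.5 -1.1] yaw 0.814 z [519.9 -58.9  85.9] 55.5
tz [ 0.04   0.219 -0.002] F [-0.9 -0.1 -0.5] yaw 0.813 z [520.  -59.   86.9] 56.0
```

It lifts freely. Raising it to about 20 mm over the rim.

In the tool's units: -6 mm is -0.008, -5 mm is -0.0067.

```bash

python3 jog.py '{"motion": [[0, 0, -0.0027, 0, 0, 0, 50], [0, 0, -0.0053, 0, 0, 0, 50], [0, 0, -0.0067, 0, 0, 0, 50], [0, 0, -0.008, 0, 0, 0, 50], [0, 0, -0.008, 0, 0, 0, 50], [0, 0, -0.004, 0, 0, 0, 50], [0, 0, 0, 0, 0, 0, 50], [0, 0, 0, 0, 0, 0, 50]]}' >/dev/null; python3 st.py; python3 jog.py '{"motion": [[0, 0, 0, 0, 0, 0, 50], [0, 0, 0, 0, 0, 0, 50], [0, 0, 0, 0, 0, 0, 50]]}' ; python3 st.py
python3 - <<'E'
from h import *
s=bot.get_image("side"); w=bot.get_image("wrist")
cv2.imwrite("pics/c6.png",np.hstack([cv2.resize(w["color"],(400,300)),cv2.resize(s["color"][150:240,260:380],(400,300),interpolation=2)])[:,:,::-1])
E
```

```text
tz [-0.068  0.041  0.059] F [ 0.2 -0.2 -0.5] yaw 0.814 z [520.5 -59.  113.5] 56.1
time_s: 13.95
tool_pos: [519.8, -58.9, 112.7]
tool_rot: [-1.16, -2.919, 0.0]
contact_force: [-0.4, -1.0, -0.4]
finger_gap: 56.0
gripper_force: 84.6
tz [ 0.003 -0.028 -0.022] F [-0.4 -1.  -0.4] yaw 0.814 z [519.8 -58.9 112.7] 56.0
```

View pics/c6.png

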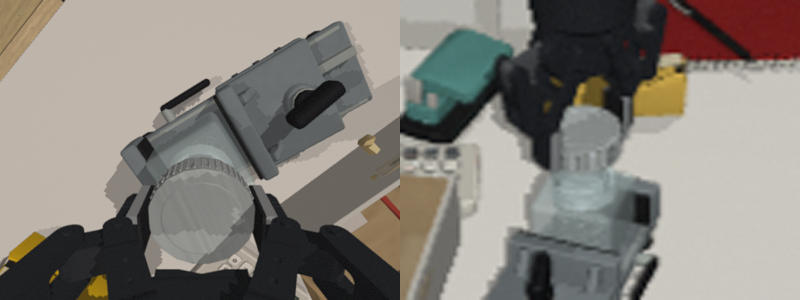

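The lid is held level above the open neck, which shows at about (580,190) in the side half. The jar is still clamped. The lid rose 30 mm, so it sits at about 89 mm in the jar frame.

```bash
python3 -c "
from bench import bot
print(bot.hand_in())"
```

```text
the job is handed in; nothing more can be done
None
```

The job is handed in with no verdict returned: the jar is clamped snug with the knob tight, and the unscrewed lid is gripped level and still about 19 mm above the jar's open mouth, at roughly 14 s of the 48 s allowed.

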